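Clear the cotton-pad box and hold its lid open

TASK

The brush and the comb have been left on the lid of the white cotton-pad box: lay them gently and flat in the low metal tray, the brush, bristles up, in the long wide compartment and the comb in the shorter, narrower compartment beside it. Then raise the box's lid to 60 degrees from closed and hold it there, still, so that I can refill the box; your program finishes while still holding the lid, which falls shut if let go. Leave the other things on the counter where they are.

Things in the scene. Friction and masses are not known exactly. Their poses are not given: they have to be found in the camera images.
- padbox: White plastic box, 220 (x) x 250 (y) x 88 mm high with its lid shut, fixed to the counter. Origin: centre of its underside; z up; its front is -x, its lid is hinged along the upper edge at +x. It stands either left or right of the robot's middle, the tray on the other side.
- lid (a joint): Angle of the box's lid, rad: 0 shut, grows as the front edge rises, 1.047 = 60 degrees, stop at 1.75. The lid is a flat white plate 220 x 250 x 8 mm, about 0.35 kg, whose upper face is 88 mm above the counter when shut. The hinge is nearly free of friction: the lid falls shut from below about 85 degrees when let go. It starts shut, with the brush and the comb lying on it.
- lid_handle (a point): Centre of the black T-shaped handle on the lid: a round bar 16 mm in diameter and 45 mm long, parallel to the hinge (the box's y), on one central post 12 mm wide; the bar's centre is 35 mm above the lid's upper face and 195 mm in front of the hinge. Pinched by its two ends, along the box's y, it can turn between the finger pads while the lid swings. This point moves with the lid.
- lid_hinge (a point): Middle of the hinge line, which runs along the box's y: 110 mm behind the box's centre (+x of the box) and 80 mm above the counter. Does not move. In the plane of the swing the handle's centre is 195 mm in front of it and 43 mm above it when shut, and turns about it as the lid opens.
- brush: Wooden hairbrush with black bristles, 80 g, lying on the lid with bristles up, roughly along the box's y, nearer the handle than the comb is. 170 mm long along its x: handle at -x, 18 wide x 16 mm high, from x = -85 to 0; head at +x, 50 wide x 12 mm, from x = 0 to 85, with bristles up to 24 mm above its underside. Origin: middle of its length, on the underside; z up.
- brush_grip (a point): Where to grip the brush: on its handle next to the head, 15 mm from the brush's origin towards the handle's end and 8 mm above the underside; 18 mm wide there.
- comb: Wooden wide-toothed comb, 35 g, lying on the lid, roughly along the box's y, nearer the hinge. 130 mm long along its x: handle at -x, 16 wide x 12 mm high, from x = -65 to 5; toothed head at +x, 33 wide x 10 mm, from x = 0 to 65. Origin: middle of its length, on the underside; z up.
- comb_grip (a point): Where to grip the comb: on its handle next to the teeth, 15 mm from the comb's origin towards the handle's end and 6 mm above the underside; 16 mm wide there.
- tray: Low dark metal tray, 200 (x) x 157 (y) x 16 mm high, fixed to the counter, floor 4 mm thick, walls 5 mm thick. Three compartments: the long wide one (190 x 80 mm, at -y) for the brush, the shorter, narrower one (150 x 62 mm, at +y) for the comb, and a small one (35 x 62 mm, at the +x end beside the comb's) that stays empty. Origin: centre of its underside; z up.
- brush_place (a point): Centre of the floor of the brush's compartment, 190 mm along the tray's x and 80 mm along its y; floor 4 mm above the counter, walls rising 12 mm above the floor. The brush lies along x, either way round.
- comb_place (a point): Centre of the floor of the comb's compartment, 150 mm along the tray's x and 62 mm along its y; floor 4 mm above the counter, walls rising 12 mm above the floor. The comb lies along x, either way round.
- cream_jar: Bystander between box and tray: glass jar with metal cap, 48 mm in diameter, 45 mm high. Origin: centre of its underside.
- tumbler: Bystander behind: white ceramic cup, 72 mm across, 95 mm high. Origin: centre of its underside.
- pump_bottle: Bystander far to the right: white bottle with black pump, 68 mm in diameter, 185 mm high. Origin: centre of its underside.
- petal_jar: Bystander far to the left: round glass jar of dried petals, 108 mm across, 85 mm high. Origin: centre of its underside.
- soap_dish: Bystander in front of the robot's base: white dish with a soap bar, 100 x 70 x 32 mm. Origin: centre of its underside.
- razor: Bystander at the near right, lying on the counter: steel razor, 134 mm long, 42 mm wide, 12 mm high. Origin: underside, near its middle.
Mind the look-alikes: they are no part of the job. What is shaped like the comb but purple, red or turquoise is not meant.

How it is judged:
By the outcome, as a careful person would: the job done as asked, in the order asked, and still so for the second after the job is handed in, while the arm keeps its last pose, push and grip.
It also fails if it takes over 72 s, if anything falls off the work surface, if the arm or the gripper's body presses on something with over 40 N, if the wrist force passes 120 N, or if a joint passes its speed limit or range.

ROBOT

A 6-joint arm with a two-finger parallel gripper is mounted at the origin on the work surface. World frame = base frame: x ahead of the robot, y to its left, z up, the work surface at z = 0. Lengths are in mm, angles in degrees, forces in N, time in s.
With the tool pointing down it reaches from about 250 to 800 mm from the base axis. Payload 8.5 kg.
Tool frame: the origin (TCP) lies midway between the tips of the shut fingers; the grasp point (between the pads) lies 19 mm behind it; z points along the fingers, y is the line along which they close (so a half turn about z gives the same grasp; the last joint's range is limited). The gripper opens to 85 mm and grips with 20 to 120 N. Pads are 22 mm wide; open, the fingers measure 114 mm over their backs; the gripper's body (76 mm by 85 mm) begins 54 mm behind the grasp point. The pads swing forward as they close: fully open they stand 13 mm farther back than shut.
Start: joints at [-70.187, 13.648, -0.773, 75.585, 0, 90], TCP at [177.932, -493.882, 231.276] pointing down, gripper open.
Joint ranges: [-152.45, 152.45], [-59.26, 108.67], [-65.41, 83.53], [-104.44, 129.93], [-82.83, 76.93], [-180, 180]. Speed limits (degrees/s): [127.2, 127.2, 159.86, 180, 180, 180].

INTERFACE

Orientations are given as a 3x3 rotation matrix whose columns are the frame's x, y, z axes.
In Python, from bench import arm gives the robot as it stands. The module is installed in compiled form; this text tells all that it offers.
- The arm moves only by the shell command python3 -m crank 'ROWS' [FORCE]. ROWS is JSON, a list of rows, each an object of numbers: "rx", "ry", "rz": the turn, a rotation vector about the world's x, y, z in rad; "x", "y", "z": the shift along the world's x, y, z in m; "hand": the finger opening in m, from 0 to 0.0854. In form: [{"rx": .., "ry": .., "rz": .., "x": .., "y": .., "z": .., "hand": ..}, ...]. A call has 1 to 20 rows; each row shifts and turns the commanded pose from where the row before left it; what a row does not reach is not made up. A row lasts 1/8 s, in which the tool goes at most 62.5 mm and 10.7 degrees, less where a joint would pass 70% of its speed; a pose out of reach is approached as far as the arm can. A call is refused whole if a number of a shift passes 0.0625 or a number of a turn 0.188, either way. A call with a gripper value outside its range is refused whole. The fingers move at their own pace and stop on an object; FORCE is the grip in N (left out, the last holds). Time passes only in rows, so rows that do not move let the fingers close. It gives the time, the measured TCP pose, the force, the opening and the grip force at its end, in the units of the state.
- arm.get_obs(): the state, without advancing time (a new reading comes with each control period).
- arm.read_camera(name): name is "side" or "top"; returns a dict with "color" (400x640x3 uint8, blue, green, red), "fx", "fy", "cx", "cy" (pixels), "rvec" (rotation vector, rad) and "tvec" (3), from world to camera coordinates, as OpenCV has them. Camera axes: x right, y down, z forward; pixel columns grow to the right and rows downward; lengths in mm; the calibration is good to about 2 mm. A picture is of the moment at which its call begins. There is no depth.
- arm.close_job(): hands the job in; it is judged then, once.
The state is a dict: "t": time; "joint_positions": joint angles; "dq": joint speeds; "tau": joint torques, N m; "tool_pos": TCP position; "orientation": TCP orientation; "ft_force": force on the tool from outside, world axes, zero at the start; "moment": the same for the moment, N m; "finger_gap": finger opening in mm; "grip_force": force on a finger pad.
Only numpy, scipy, OpenCV 4.12 (cv2) and the standard library are available. Lean on these libraries where they do the work, as an engineer would, in place of code of your own. Each camera call takes 0.05 s, during which the arm holds its last target. There are 200 camera calls.

## Working session

There is one attempt and no reset: what is moved stays moved. The work goes in short steps, Python scripts to look and compute and a shell command to move; the robot and the scene stay as the last step left them, time stands still between calls to the robot, and variables do not carry over. Pictures are saved under pics/ and viewed, at most 10 in all, crops included, and the job is handed in when it is done.

```bash
mkdir -p pics; cat > h.py <<'E'
import numpy as np, cv2
from bench import arm
def cam(n):
    c=arm.read_camera(n); R=cv2.Rodrigues(np.array(c["rvec"],float))[0]; t=np.array(c["tvec"],float).ravel()
    return c,R,t
def ray(c,R,t,u,v,z):
    d=R.T@np.array([(u-c["cx"])/c["fx"],(v-c["cy"])/c["fy"],1.]); o=-R.T@t
    return o+d*(z-o[2])/d[2]
def proj(c,R,t,p):
    q=R@np.array(p,float)+t; return c["fx"]*q[0]/q[2]+c["cx"],c["fy"]*q[1]/q[2]+c["cy"]
E
python3 - <<'E'
from h import *
for n in("top","side"):
    c,R,t=cam(n); cv2.imwrite(f"pics/{n}0.png",c["color"]); print(n,-R.T@t,R[2],c["fx"])
o=arm.get_obs(); print(o)
E
```

```text
top [ 328.18711855  -66.4572591  1231.31194015] [ 0.13154994 -0.01936947 -0.99112029] 365.5855167896538
side [ 270.36813889 -924.71684316 1089.82915531] [ 0.15878865  0.64341496 -0.74886805] 368.49784330126
{'t': 0.1, 'joint_positions': array([-7.01863202e+01,  1.36772556e+01, -8.10608711e-01,  7.55841921e+01,
        1.99379313e-03,  8.99981650e+01]), 'dq': array([ 0.11795926, -0.22317652,  0.04920437, -0.02700011, -0.03870639,
        0.03452139]), 'tau': array([-3.54712865e-04, -5.39719713e+01,  3.46999133e+01,  1.34624357e-02,
       -4.40614781e-05, -1.31462065e-05]), 'tool_pos': array([ 177.8434292 , -493.57782051,  230.75454649]), 'orientation': array([[ 9.40789024e-01,  3.38992416e-01, -3.93548129e-04],
       [ 3.38992642e-01, -9.40788265e-01,  1.19496469e-03],
       [ 3.48385047e-05, -1.25761958e-03, -9.99999209e-01]]), 'ft_force': array([-0.48947742, -0.42240728,  0.09130989]), 'moment': array([-0.04609843,  0.02784679, -0.00852463]), 'grip_force': 0.0, 'finger_gap': 85.2811071228207}
```

View pics/top0.png

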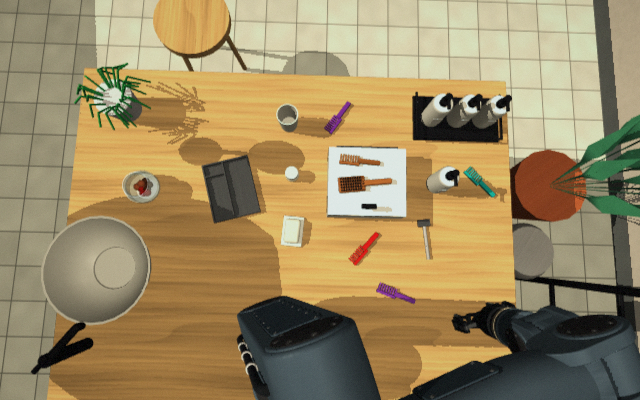

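View pics/side0.png

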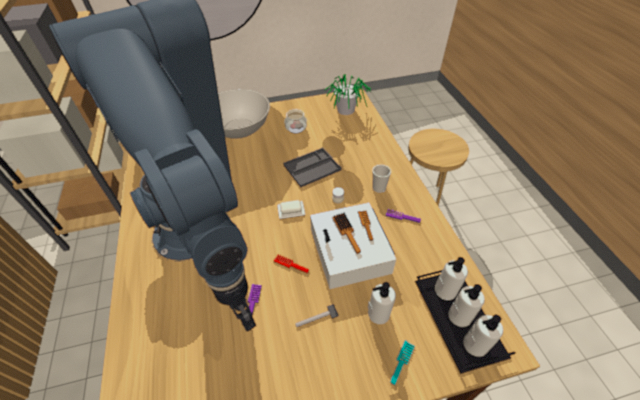

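The top view shows the box at (367,182) with the brush at (365,184), the comb at (360,160) and the handle bar at (376,207). The tray is at (232,188) and the cream jar at (291,173). In the side view the box is at (350,240) and the tray at (312,167).

```bash
cat > m.py <<'E'
from h import *
def big(mask,x0,y0,x1,y1):
    m=np.zeros_like(mask);m[y0:y1,x0:x1]=mask[y0:y1,x0:x1]
    n,l,s,ce=cv2.connectedComponentsWithStats(m);k=1+np.argmax(s[1:,4])
    return (l==k).astype(np.uint8)
def pts(m): 
    v,u=np.nonzero(m);return np.c_[u,v].astype(float)
def world(c,R,t,m,z): return np.array([ray(c,R,t,u,v,z)[:2] for u,v in pts(m)])
def rect(w):
    r=cv2.minAreaRect(w.astype(np.float32)); return np.round(r[0],1),np.round(r[1],1),round(r[2],1),np.round(cv2.boxPoints(r)).tolist()
E
python3 - <<'E'
from m import *
c,R,t=cam("top"); im=c["color"]; h=cv2.cvtColor(im,cv2.COLOR_BGR2HSV)
wh=((h[...,1]<60)&(h[...,2]>150)).astype(np.uint8)
lid=big(wh,315,135,415,225)
lf=cv2.drawContours(np.zeros_like(lid),cv2.findContours(lid,0,2)[0],-1,1,-1)
print("lid",rect(world(c,R,t,lf,88)))
br=((h[...,0]<18)&(h[...,1]>90)).astype(np.uint8)*cv2.erode(lf,np.ones((3,3)))
dark=((h[...,2]<110)).astype(np.uint8)*cv2.erode(lf,np.ones((3,3)))
brown=((im[...,2].astype(int)-im[...,0]>40)).astype(np.uint8)*cv2.erode(lf,np.ones((3,3)))
for nm,b,z in(("brush",(330,171,402,198),100),("comb",(330,150,402,171),98)):
    w=world(c,R,t,big(brown,*b),z); print(nm,len(w),rect(w),w.min(0),w.max(0))
hd=big((h[...,2]<70).astype(np.uint8),350,198,402,215); w=world(c,R,t,hd,123);print("handle",len(w),rect(w))
tr=big((h[...,2]<105).astype(np.uint8),190,145,272,232)
print("tray",rect(world(c,R,t,tr,14)))
j=big(wh,280,160,303,185);print("jar",rect(world(c,R,t,j,45)))
s=im[145:230,195:410]; cv2.imwrite("pics/crop1.png",cv2.resize(s,(795,314),interpolation=cv2.INTER_CUBIC))
E
```

```text
lid (array([ 552.1, -236.1]), array([221.1, 250.1]), 0.0, [[441.0, -111.0], [442.0, -361.0], [663.0, -361.0], [663.0, -111.0]])
brush 482 (array([ 542.7, -230.6]), array([ 49.1, 172.1]), 5.7, [[510.0, -147.0], [527.0, -319.0], [576.0, -314.0], [559.0, -142.0]]) [ 511.86914365 -315.84970763] [ 565.06671722 -144.83130433]
comb 293 (array([ 615.3, -211.7]), array([127.6,  31.6]), 84.3, [[593.0, -274.0], [625.0, -277.0], [637.0, -150.0], [606.0, -147.0]]) [ 600.47387794 -274.89301691] [ 635.43873957 -147.2630964 ]
handle 68 (array([ 467.1, -239.7]), array([12.3, 43.1]), 1.5, [[460.0, -218.0], [462.0, -261.0], [474.0, -261.0], [473.0, -218.0]])
tray (array([529.1, 209.8]), array([201.7, 159.4]), 15.6, [[411.0, 260.0], [453.0, 106.0], [648.0, 160.0], [605.0, 314.0]])
jar (array([583.5,   7.1]), array([40.5, 39.6]), 1.8, [[563.0, 26.0], [564.0, -13.0], [604.0, -12.0], [603.0, 28.0]])
```

View pics/crop1.png

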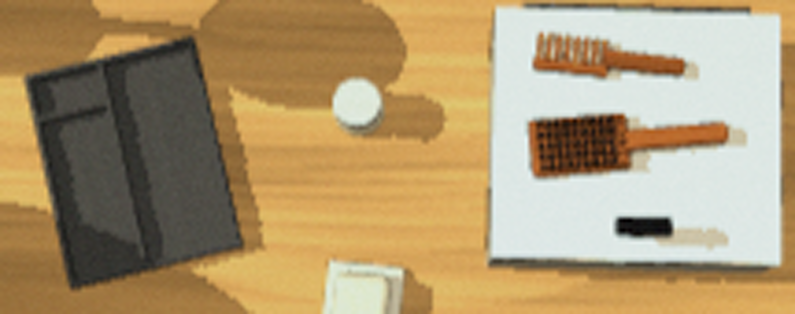

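The crop confirms the layout. The tray's small compartment is at its upper left, so tray +x is about 15.5° from world +x and the wide compartment is on the right. Both tools have their heads on the left (+y). I'll check the grip midlines while the arm moves over the box.

```bash
python3 -m crank '[{"x":0.0366,"y":0.0248,"rz":0.132,"hand":0.05},{"x":0.0366,"y":0.0248,"rz":0.132,"hand":0.05},{"x":0.0366,"y":0.0248,"rz":0.132,"hand":0.05},{"x":0.0366,"y":0.0248,"rz":0.132,"hand":0.05},{"x":0.0366,"y":0.0248,"rz":0.132,"hand":0.05},{"x":0.0366,"y":0.0248,"rz":0.132,"hand":0.05},{"x":0.0366,"y":0.0248,"rz":0.132,"hand":0.05},{"x":0.0366,"y":0.0248,"rz":0.132,"hand":0.05},{"x":0.0366,"y":0.0248,"rz":0.132,"hand":0.05},{"x":0.0366,"y":0.0248,"rz":0.132,"hand":0.05},{"hand":0.05},{"hand":0.05}]' 20
python3 - <<'E'
from m import *
im=cv2.imread("pics/top0.png");c,R,t=cam("top")
b=((im[...,2].astype(int)-im[...,0]>40)).astype(np.uint8)
for nm,bx,z in(("brush",(330,171,402,198),100),("comb",(330,150,402,171),98)):
    m=big(b,*bx); w=world(c,R,t,m,z)
    for y0 in range(-320,-140,20):
        k=w[abs(w[:,1]-y0)<10]
        if len(k): print(nm,y0,len(k),(k[:,0].min()+k[:,0].max())/2,k[:,0].mean(),np.ptp(k[:,0]))
print(arm.get_obs()["joint_positions"])
E
```

```text
brush -320 7 551.452734778396 552.3500215565256 12.94180907320208
brush -300 39 552.6767560979273 552.0659920809732 16.58684700591425
brush -280 34 548.9057747316273 549.3622192743846 16.47989713400716
brush -260 33 548.3913165577605 547.6680680530499 16.47257226419822
brush -240 51 538.1672653790059 543.8606256418897 35.54023762536235
brush -220 81 540.8890013950337 541.4282280025421 48.35543165853028
brush -200 57 540.4219489956638 538.2737985011354 48.42109795469776
brush -180 77 536.6731303958304 535.9966824026849 48.446751043102495
brush -160 75 536.0783884228442 533.8698456787828 48.252662894387186
comb -280 8 610.6384337755894 610.6370530013953 9.87210226261584
comb -260 28 611.8191875216745 611.4275478184361 13.31367403760737
comb -240 36 612.9536798356352 612.9488339866316 16.302245666352746
comb -220 39 615.4157147427106 614.8810821484853 29.346268172535474
comb -200 57 616.6418728293103 615.9707848124182 32.33598977246652
comb -180 56 617.816189522249 617.4500546328327 29.619740167422947
comb -160 66 620.4883996364639 619.6835803693721 29.900679867135068
[-7.01873131e+01  1.36695346e+01 -7.96602856e-01  7.55855942e+01
  9.05715946e-04  8.99991782e+01]schema error: expected keys rx, ry, rz, x, y, z, hand
```

```bash
python3 -m crank '[{"rx":0,"ry":0,"rz":0.134,"x":0.0368,"y":0.0248,"z":0,"hand":0.05},{"rx":0,"ry":0,"rz":0.134,"x":0.0368,"y":0.0248,"z":0,"hand":0.05},{"rx":0,"ry":0,"rz":0.134,"x":0.0368,"y":0.0248,"z":0,"hand":0.05},{"rx":0,"ry":0,"rz":0.134,"x":0.0368,"y":0.0248,"z":0,"hand":0.05},{"rx":0,"ry":0,"rz":0.134,"x":0.0368,"y":0.0248,"z":0,"hand":0.05},{"rx":0,"ry":0,"rz":0.134,"x":0.0368,"y":0.0248,"z":0,"hand":0.05},{"rx":0,"ry":0,"rz":0.134,"x":0.0368,"y":0.0248,"z":0,"hand":0.05},{"rx":0,"ry":0,"rz":0.134,"x":0.0368,"y":0.0248,"z":0,"hand":0.05},{"rx":0,"ry":0,"rz":0.134,"x":0.0368,"y":0.0248,"z":0,"hand":0.05},{"rx":0,"ry":0,"rz":0.134,"x":0.0368,"y":0.0248,"z":0,"hand":0.05},{"rx":0,"ry":0,"rz":0,"x":0,"y":0,"z":0,"hand":0.05},{"rx":0,"ry":0,"rz":0,"x":0,"y":0,"z":0,"hand":0.05}]' 20
cat > s.py <<'E'
from h import *
o=arm.get_obs();r=o["orientation"]
print("t",o["t"],"p",np.round(o["tool_pos"],1),"yang",np.round(np.degrees(np.arctan2(r[1,1],r[0,1])),1),"z",np.round(r[:,2],3),"q",np.round(o["joint_positions"],1),"F",np.round(o["ft_force"],1),"gap",round(o["finger_gap"],1),"grip",round(o["grip_force"],1))
E
python3 s.py
```

```text
t: 1.7
tool_pos: [545.5, -245.8, 230.9]
orientation: [[-0.114, 0.993, -0.001], [0.993, 0.114, 0.0], [0.0, -0.001, -1.0]]
ft_force: [-0.3, -0.6, 0.2]
finger_gap: 49.9
grip_force: 0.0
t 1.7 p [ 545.5 -245.8  230.9] yang 6.6 z [-0.001  0.    -1.   ] q [-24.2  21.    9.8  78.8  -0.   59.2] F [-0.3 -0.6  0.2] gap 49.9 grip 0.0
```

```bash
python3 -m crank '[{"rx":0,"ry":0,"rz":0,"x":0,"y":0,"z":-0.035,"hand":0.05},{"rx":0,"ry":0,"rz":0,"x":0,"y":0,"z":-0.035,"hand":0.05},{"rx":0,"ry":0,"rz":0,"x":0,"y":0,"z":-0.035,"hand":0.05},{"rx":0,"ry":0,"rz":0,"x":0,"y":0,"z":-0.02,"hand":0.05},{"rx":0,"ry":0,"rz":0,"x":0,"y":0,"z":-0.01,"hand":0.05},{"rx":0,"ry":0,"rz":0,"x":0,"y":0,"z":-0.006,"hand":0.05},{"rx":0,"ry":0,"rz":0,"x":0,"y":0,"z":0,"hand":0.05},{"rx":0,"ry":0,"rz":0,"x":0,"y":0,"z":0,"hand":0.05},{"rx":0,"ry":0,"rz":0,"x":0,"y":0,"z":0,"hand":0.01},{"rx":0,"ry":0,"rz":0,"x":0,"y":0,"z":0,"hand":0.01},{"rx":0,"ry":0,"rz":0,"x":0,"y":0,"z":0,"hand":0.01},{"rx":0,"ry":0,"rz":0,"x":0,"y":0,"z":0,"hand":0.01},{"rx":0,"ry":0,"rz":0,"x":0,"y":0,"z":0,"hand":0.01},{"rx":0,"ry":0,"rz":0,"x":0,"y":0,"z":0,"hand":0.01}]' 30;python3 s.py
```

```text
t: 3.45
tool_pos: [546.3, -245.9, 90.8]
orientation: [[-0.115, 0.993, 0.001], [0.993, 0.115, -0.0], [-0.0, 0.001, -1.0]]
ft_force: [-1.0, 0.8, 6.0]
finger_gap: 17.4
grip_force: 31.2
t 3.45 p [ 546.3 -245.9   90.8] yang 6.6 z [ 0.001 -0.    -1.   ] q [-24.2  25.2  -4.9  59.9   0.   59.2] F [-1.   0.8  6. ] gap 17.4 grip 31.2
```

```bash
python3 -m crank '[{"rx":0,"ry":0,"rz":0,"x":0,"y":0,"z":0.01,"hand":0.01},{"rx":0,"ry":0,"rz":0,"x":0,"y":0,"z":0.02,"hand":0.01},{"rx":0,"ry":0,"rz":0,"x":0,"y":0,"z":0.025,"hand":0.01},{"rx":0,"ry":0,"rz":0,"x":0,"y":0,"z":0.025,"hand":0.01},{"rx":0,"ry":0,"rz":0.1234,"x":0.0004,"y":0.0305,"z":0,"hand":0.01},{"rx":0,"ry":0,"rz":0.1234,"x":0.0004,"y":0.0305,"z":0,"hand":0.01},{"rx":0,"ry":0,"rz":0.1234,"x":0.0004,"y":0.0305,"z":0,"hand":0.01},{"rx":0,"ry":0,"rz":0.1234,"x":0.0004,"y":0.0305,"z":0,"hand":0.01},{"rx":0,"ry":0,"rz":0.1234,"x":0.0004,"y":0.0305,"z":0,"hand":0.01},{"rx":0,"ry":0,"rz":0.1234,"x":0.0004,"y":0.0305,"z":0,"hand":0.01},{"rx":0,"ry":0,"rz":0.1234,"x":0.0004,"y":0.0305,"z":0,"hand":0.01},{"rx":0,"ry":0,"rz":0.1234,"x":0.0004,"y":0.0305,"z":0,"hand":0.01},{"rx":0,"ry":0,"rz":0.1234,"x":0.0004,"y":0.0305,"z":0,"hand":0.01},{"rx":0,"ry":0,"rz":0.1234,"x":0.0004,"y":0.0305,"z":0,"hand":0.01},{"rx":0,"ry":0,"rz":0.1234,"x":0.0004,"y":0.0305,"z":0,"hand":0.01},{"rx":0,"ry":0,"rz":0.1234,"x":0.0004,"y":0.0305,"z":0,"hand":0.01},{"rx":0,"ry":0,"rz":0.1234,"x":0.0004,"y":0.0305,"z":0,"hand":0.01},{"rx":0,"ry":0,"rz":0.1234,"x":0.0004,"y":0.0305,"z":0,"hand":0.01},{"rx":0,"ry":0,"rz":0,"x":0,"y":0,"z":0,"hand":0.01},{"rx":0,"ry":0,"rz":0,"x":0,"y":0,"z":0,"hand":0.01}]';python3 s.py
python3 - <<'E'
from h import *
c,R,t=cam("side");s=c["color"][80:260,200:440];cv2.imwrite("pics/carry1.png",cv2.resize(s,(720,540)))
E
```

```text
t: 5.95
tool_pos: [551.3, 180.8, 170.3]
orientation: [[-0.964, -0.267, -0.0], [-0.267, 0.964, -0.001], [0.0, -0.0, -1.0]]
ft_force: [0.8, -0.1, -1.0]
finger_gap: 17.2
grip_force: 30.5
t 5.95 p [551.3 180.8 170.3] yang 105.5 z [-0.    -0.001 -1.   ] q [18.2 20.5  0.  69.5 -0.   2.7] F [ 0.8 -0.1 -1. ] gap 17.2 grip 30.5
```

View pics/carry1.png

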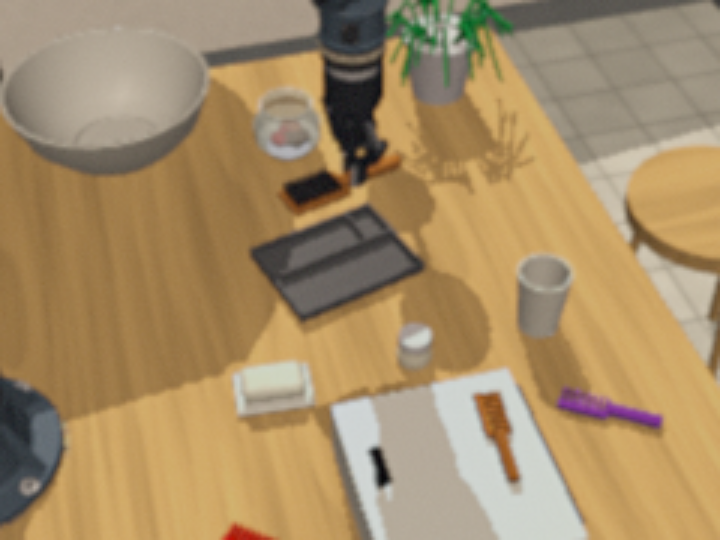

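The crop shows the brush held level with its bristles up, parallel to the tray and above the wide compartment. Next I lower it.

```bash
python3 -m crank '[{"rx":0,"ry":0,"rz":0,"x":0.001,"y":0.0007,"z":-0.03,"hand":0.01},{"rx":0,"ry":0,"rz":0,"x":0,"y":0,"z":-0.03,"hand":0.01},{"rx":0,"ry":0,"rz":0,"x":0,"y":0,"z":-0.03,"hand":0.01},{"rx":0,"ry":0,"rz":0,"x":0,"y":0,"z":-0.03,"hand":0.01},{"rx":0,"ry":0,"rz":0,"x":0,"y":0,"z":-0.02,"hand":0.01},{"rx":0,"ry":0,"rz":0,"x":0,"y":0,"z":-0.01,"hand":0.01},{"rx":0,"ry":0,"rz":0,"x":0,"y":0,"z":-0.006,"hand":0.01},{"rx":0,"ry":0,"rz":0,"x":0,"y":0,"z":-0.004,"hand":0.01},{"rx":0,"ry":0,"rz":0,"x":0,"y":0,"z":-0.002,"hand":0.01},{"rx":0,"ry":0,"rz":0,"x":0,"y":0,"z":-0.001,"hand":0.01},{"rx":0,"ry":0,"rz":0,"x":0,"y":0,"z":0,"hand":0.01},{"rx":0,"ry":0,"rz":0,"x":0,"y":0,"z":0,"hand":0.01}]';python3 s.py
```

```text
t: 7.5
tool_pos: [552.6, 181.9, 7.5]
orientation: [[-0.963, -0.268, 0.0], [-0.268, 0.963, 0.0], [-0.0, -0.0, -1.0]]
ft_force: [0.9, -0.4, -1.1]
finger_gap: 17.1
grip_force: 30.5
t 7.5 p [552.6 181.9   7.5] yang 105.6 z [ 0.  0. -1.] q [ 18.2  28.2 -13.8  48.   -0.    2.6] F [ 0.9 -0.4 -1.1] gap 17.1 grip 30.5
```

```bash
python3 -m crank '[{"rx":0,"ry":0,"rz":0,"x":0,"y":0,"z":-0.0005,"hand":0.01},{"rx":0,"ry":0,"rz":0,"x":0,"y":0,"z":0,"hand":0.01},{"rx":0,"ry":0,"rz":0,"x":0,"y":0,"z":0,"hand":0.022},{"rx":0,"ry":0,"rz":0,"x":0,"y":0,"z":0,"hand":0.03},{"rx":0,"ry":0,"rz":0,"x":0,"y":0,"z":0,"hand":0.038},{"rx":0,"ry":0,"rz":0,"x":0,"y":0,"z":0,"hand":0.038},{"rx":0,"ry":0,"rz":0,"x":0,"y":0,"z":0.01,"hand":0.038},{"rx":0,"ry":0,"rz":0,"x":0,"y":0,"z":0.03,"hand":0.038},{"rx":0,"ry":0,"rz":0,"x":0,"y":0,"z":0.04,"hand":0.038},{"rx":0,"ry":0,"rz":0,"x":0,"y":0,"z":0.04,"hand":0.038},{"rx":0,"ry":0,"rz":0,"x":0,"y":0,"z":0.04,"hand":0.038}]';python3 s.py
python3 -m crank '[{"rx":0,"ry":0,"rz":-0.1209,"x":0.00384,"y":-0.0255,"z":0,"hand":0.045},{"rx":0,"ry":0,"rz":-0.1209,"x":0.00384,"y":-0.0255,"z":0,"hand":0.045},{"rx":0,"ry":0,"rz":-0.1209,"x":0.00384,"y":-0.0255,"z":0,"hand":0.045},{"rx":0,"ry":0,"rz":-0.1209,"x":0.00384,"y":-0.0255,"z":0,"hand":0.045},{"rx":0,"ry":0,"rz":-0.1209,"x":0.00384,"y":-0.0255,"z":0,"hand":0.045},{"rx":0,"ry":0,"rz":-0.1209,"x":0.00384,"y":-0.0255,"z":0,"hand":0.045},{"rx":0,"ry":0,"rz":-0.1209,"x":0.00384,"y":-0.0255,"z":0,"hand":0.045},{"rx":0,"ry":0,"rz":-0.1209,"x":0.00384,"y":-0.0255,"z":0,"hand":0.045},{"rx":0,"ry":0,"rz":-0.1209,"x":0.00384,"y":-0.0255,"z":0,"hand":0.045},{"rx":0,"ry":0,"rz":-0.1209,"x":0.00384,"y":-0.0255,"z":0,"hand":0.045},{"rx":0,"ry":0,"rz":-0.1209,"x":0.00384,"y":-0.0255,"z":0,"hand":0.045},{"rx":0,"ry":0,"rz":-0.1209,"x":0.00384,"y":-0.0255,"z":0,"hand":0.045},{"rx":0,"ry":0,"rz":-0.1209,"x":0.00384,"y":-0.0255,"z":0,"hand":0.045},{"rx":0,"ry":0,"rz":-0.1209,"x":0.00384,"y":-0.0255,"z":0,"hand":0.045},{"rx":0,"ry":0,"rz":-0.1209,"x":0.00384,"y":-0.0255,"z":0,"hand":0.045},{"rx":0,"ry":0,"rz":-0.1209,"x":0.00384,"y":-0.0255,"z":0,"hand":0.045},{"rx":0,"ry":0,"rz":0,"x":0,"y":0,"z":0,"hand":0.045},{"rx":0,"ry":0,"rz":0,"x":0,"y":0,"z":0,"hand":0.045}]' >/dev/null;python3 s.py
python3 - <<'E'
from h import *
c,R,t=cam("top");cv2.imwrite("pics/top2.png",cv2.resize(c["color"][135:235,190:420],(690,300)))
E
```

```text
t: 8.88
tool_pos: [552.4, 181.8, 168.9]
orientation: [[-0.963, -0.268, 0.001], [-0.268, 0.963, 0.0], [-0.001, -0.0, -1.0]]
ft_force: [0.5, 0.8, 0.7]
finger_gap: 38.2
grip_force: 0.0
t 8.875 p [552.4 181.8 168.9] yang 105.6 z [ 0.001  0.    -1.   ] q [18.2 20.6 -0.  69.3 -0.   2.6] F [0.5 0.8 0.7] gap 38.2 grip 0.0
t 11.125 p [ 613.8 -225.8  167.1] yang -5.2 z [-0.  0. -1.] q [-20.2  27.8  11.3  73.5   0.   75. ] F [ 0.9  0.4 -0.8] gap 45.1 grip 0.0
```

View pics/top2.png

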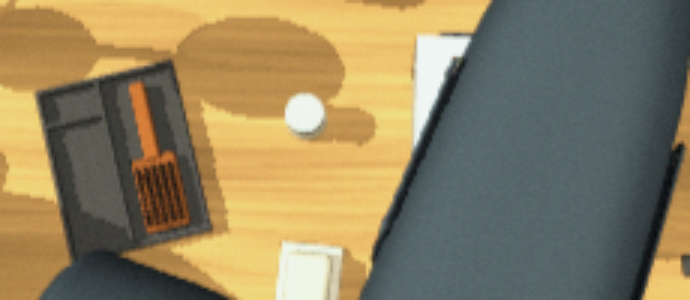

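The brush lies flat in the wide compartment, centred near crop (158,155). The comb is next.

```bash
python3 -m crank '[{"rx":0,"ry":0,"rz":0,"x":0,"y":-0.0008,"z":-0.025,"hand":0.045},{"rx":0,"ry":0,"rz":0,"x":0,"y":0,"z":-0.025,"hand":0.045},{"rx":0,"ry":0,"rz":0,"x":0,"y":0,"z":-0.015,"hand":0.045},{"rx":0,"ry":0,"rz":0,"x":0,"y":0,"z":-0.008,"hand":0.045},{"rx":0,"ry":0,"rz":0,"x":0,"y":0,"z":-0.004,"hand":0.045},{"rx":0,"ry":0,"rz":0,"x":0,"y":0,"z":0,"hand":0.045},{"rx":0,"ry":0,"rz":0,"x":0,"y":0,"z":0,"hand":0.045},{"rx":0,"ry":0,"rz":0,"x":0,"y":0,"z":0,"hand":0.008},{"rx":0,"ry":0,"rz":0,"x":0,"y":0,"z":0,"hand":0.008},{"rx":0,"ry":0,"rz":0,"x":0,"y":0,"z":0,"hand":0.008},{"rx":0,"ry":0,"rz":0,"x":0,"y":0,"z":0,"hand":0.008},{"rx":0,"ry":0,"rz":0,"x":0,"y":0,"z":0,"hand":0.008}]' 30 >/dev/null;python3 s.py
```

```text
t 12.675 p [ 614.2 -227.1   90.2] yang -5.3 z [ 0.001 -0.    -1.   ] q [-20.3  30.3   3.9  63.6  -0.   75. ] F [-1.   0.5  5.2] gap 15.2 grip 32.3
```

```bash
python3 -m crank '[{"rx":0,"ry":0,"rz":0,"x":0,"y":0,"z":0.015,"hand":0.008},{"rx":0,"ry":0,"rz":0,"x":0,"y":0,"z":0.03,"hand":0.008},{"rx":0,"ry":0,"rz":0,"x":0,"y":0,"z":0.03,"hand":0.008},{"rx":0,"ry":0,"rz":0.1209,"x":-0.00633,"y":0.0298,"z":0,"hand":0.008},{"rx":0,"ry":0,"rz":0.1209,"x":-0.00633,"y":0.0298,"z":0,"hand":0.008},{"rx":0,"ry":0,"rz":0.1209,"x":-0.00633,"y":0.0298,"z":0,"hand":0.008},{"rx":0,"ry":0,"rz":0.1209,"x":-0.00633,"y":0.0298,"z":0,"hand":0.008},{"rx":0,"ry":0,"rz":0.1209,"x":-0.00633,"y":0.0298,"z":0,"hand":0.008},{"rx":0,"ry":0,"rz":0.1209,"x":-0.00633,"y":0.0298,"z":0,"hand":0.008},{"rx":0,"ry":0,"rz":0.1209,"x":-0.00633,"y":0.0298,"z":0,"hand":0.008},{"rx":0,"ry":0,"rz":0.1209,"x":-0.00633,"y":0.0298,"z":0,"hand":0.008},{"rx":0,"ry":0,"rz":0.1209,"x":-0.00633,"y":0.0298,"z":0,"hand":0.008},{"rx":0,"ry":0,"rz":0.1209,"x":-0.00633,"y":0.0298,"z":0,"hand":0.008},{"rx":0,"ry":0,"rz":0.1209,"x":-0.00633,"y":0.0298,"z":0,"hand":0.008},{"rx":0,"ry":0,"rz":0.1209,"x":-0.00633,"y":0.0298,"z":0,"hand":0.008},{"rx":0,"ry":0,"rz":0.1209,"x":-0.00633,"y":0.0298,"z":0,"hand":0.008},{"rx":0,"ry":0,"rz":0.1209,"x":-0.00633,"y":0.0298,"z":0,"hand":0.008},{"rx":0,"ry":0,"rz":0.1209,"x":-0.00633,"y":0.0298,"z":0,"hand":0.008},{"rx":0,"ry":0,"rz":0.1209,"x":-0.00633,"y":0.0298,"z":0,"hand":0.008},{"rx":0,"ry":0,"rz":0,"x":0,"y":0,"z":0,"hand":0.008}]' >/dev/null; python3 s.py
python3 - <<'E'
from h import *
c,R,t=cam("side");s=c["color"][80:260,200:440];cv2.imwrite("pics/carry2.png",cv2.resize(s,(720,540)))
E
```

```text
t 15.175 p [512.3 251.5 165.3] yang 105.8 z [ 0.  0. -1.] q [26.1 19.7 -2.  68.3  0.  10.4] F [ 0.8 -0.7 -1.3] gap 15.4 grip 31.6
```

View pics/carry2.png

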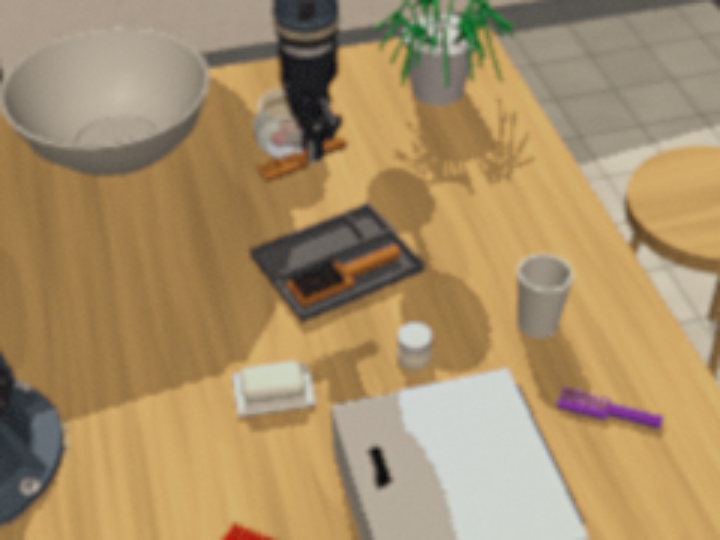

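The comb hangs level over the narrow compartment, and the brush is in place. Now I lower and release the comb.

```bash
python3 -m crank '[{"rx":0,"ry":0,"rz":0,"x":0.0005,"y":-0.001,"z":-0.03,"hand":0.008},{"rx":0,"ry":0,"rz":0,"x":0,"y":0,"z":-0.03,"hand":0.008},{"rx":0,"ry":0,"rz":0,"x":0,"y":0,"z":-0.03,"hand":0.008},{"rx":0,"ry":0,"rz":0,"x":0,"y":0,"z":-0.03,"hand":0.008},{"rx":0,"ry":0,"rz":0,"x":0,"y":0,"z":-0.018,"hand":0.008},{"rx":0,"ry":0,"rz":0,"x":0,"y":0,"z":-0.009,"hand":0.008},{"rx":0,"ry":0,"rz":0,"x":0,"y":0,"z":-0.005,"hand":0.008},{"rx":0,"ry":0,"rz":0,"x":0,"y":0,"z":-0.004,"hand":0.008},{"rx":0,"ry":0,"rz":0,"x":0,"y":0,"z":-0.0018,"hand":0.008},{"rx":0,"ry":0,"rz":0,"x":0,"y":0,"z":0,"hand":0.008},{"rx":0,"ry":0,"rz":0,"x":0,"y":0,"z":0,"hand":0.008}]'>/dev/null;python3 s.py
```

```text
t 16.6 p [513.3 249.    7.3] yang 105.6 z [ 0.  0. -1.] q [ 25.9  27.3 -15.5  47.2  -0.   10.3] F [ 1.1 -0.3 -1.3] gap 14.9 grip 31.6
```

```bash
python3 -m crank '[{"rx":0,"ry":0,"rz":0,"x":0,"y":0,"z":-0.0008,"hand":0.008},{"rx":0,"ry":0,"rz":0,"x":0,"y":0,"z":0,"hand":0.008},{"rx":0,"ry":0,"rz":0,"x":0,"y":0,"z":0,"hand":0.018},{"rx":0,"ry":0,"rz":0,"x":0,"y":0,"z":0,"hand":0.023},{"rx":0,"ry":0,"rz":0,"x":0,"y":0,"z":0,"hand":0.026},{"rx":0,"ry":0,"rz":0,"x":0,"y":0,"z":0,"hand":0.026},{"rx":0,"ry":0,"rz":0,"x":0,"y":0,"z":0.01,"hand":0.026},{"rx":0,"ry":0,"rz":0,"x":0,"y":0,"z":0.03,"hand":0.026},{"rx":0,"ry":0,"rz":0,"x":0,"y":0,"z":0.05,"hand":0.026},{"rx":0,"ry":0,"rz":0,"x":0,"y":0,"z":0.05,"hand":0.06},{"rx":0,"ry":0,"rz":0,"x":0,"y":0,"z":0.05,"hand":0.085},{"rx":0,"ry":0,"rz":0,"x":0,"y":0,"z":0.02,"hand":0.085}]'>/dev/null;python3 s.py
python3 - <<'E'
from m import *
for n,b,b2 in(("top",(315,135,415,225),(350,198,402,215)),("side",(300,195,405,290),(320,225,336,262))):
    c,R,t=cam(n);h=cv2.cvtColor(c["color"],cv2.COLOR_BGR2HSV)
    hd=big((h[...,2]<70).astype(np.uint8),*b2);w=world(c,R,t,hd,123);print(n,"handle",len(w),rect(w), pts(hd).mean(0))
    if n=="top":
        lf=big(((h[...,1]<60)&(h[...,2]>110)).astype(np.uint8),*b)
        lf=cv2.drawContours(lf*0,cv2.findContours(lf,0,2)[0],-1,1,-1);w=world(c,R,t,lf,88);print("lid",rect(w))
    # hinge/front edge slope
        for e in(lambda k:k[:,0].max(),lambda k:k[:,0].min()):
            print(np.polyfit(*zip(*[(y,e(w[abs(w[:,1]-y)<6])) for y in range(-345,-120,12)]),1))
    else: cv2.imwrite("pics/side3.png",cv2.resize(c["color"][120:300,260:420],(640,720))[:,:][:600])
E
```

```text
t 18.1 p [514.1 249.3 220.3] yang 105.6 z [ 0.005  0.002 -1.   ] q [25.9 18.2  4.  75.5 -0.  10.3] F [-0.8  0.3 -0.3] gap 78.7 grip 0.0
top handle 69 (array([ 467.1, -239.7]), array([12.3, 43.1]), 1.5, [[460.0, -218.0], [462.0, -261.0], [474.0, -261.0], [473.0, -218.0]]) [368.95652174 205.92753623]
lid (array([ 551.7, -235.8]), array([249.7, 225.1]), 89.8, [[439.0, -360.0], [664.0, -361.0], [665.0, -111.0], [440.0, -111.0]])
[5.48733952e-03 6.63818892e+02]
[5.34332766e-04 4.41959603e+02]
side handle 37 (array([ 469.1, -240.6]), array([45.1, 10.9]), 84.5, [[461.0, -263.0], [472.0, -264.0], [477.0, -219.0], [466.0, -218.0]]) [326.35135135 235.56756757]
```

View pics/side3.png

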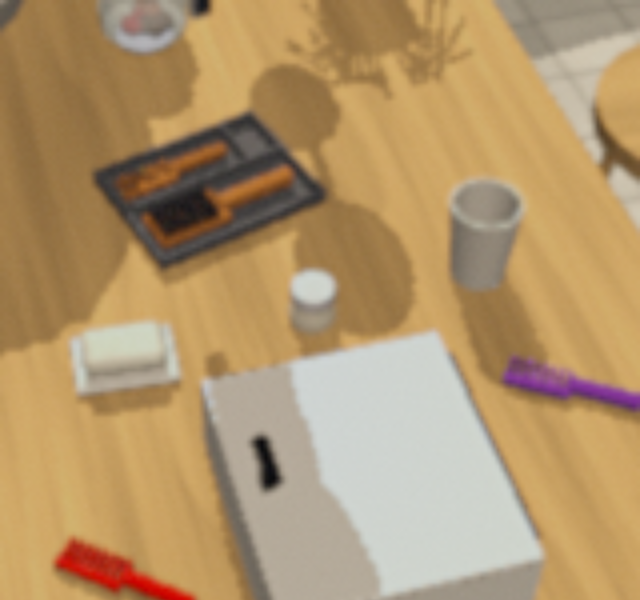

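The comb and the brush both lie flat in their own compartments, at crop (170,170) and (215,205). The lid is clear, and both views put the handle at about (468,-239.5). Next I go to the handle.

```bash
python3 -m crank '[{"rx":0,"ry":0,"rz":-0.0194,"x":-0.0033,"y":-0.0349,"z":0,"hand":0.085},{"rx":0,"ry":0,"rz":-0.0194,"x":-0.0033,"y":-0.0349,"z":0,"hand":0.085},{"rx":0,"ry":0,"rz":-0.0194,"x":-0.0033,"y":-0.0349,"z":0,"hand":0.085},{"rx":0,"ry":0,"rz":-0.0194,"x":-0.0033,"y":-0.0349,"z":0,"hand":0.085},{"rx":0,"ry":0,"rz":-0.0194,"x":-0.0033,"y":-0.0349,"z":0,"hand":0.085},{"rx":0,"ry":0,"rz":-0.0194,"x":-0.0033,"y":-0.0349,"z":0,"hand":0.085},{"rx":0,"ry":0,"rz":-0.0194,"x":-0.0033,"y":-0.0349,"z":0,"hand":0.085},{"rx":0,"ry":0,"rz":-0.0194,"x":-0.0033,"y":-0.0349,"z":0,"hand":0.085},{"rx":0,"ry":0,"rz":-0.0194,"x":-0.0033,"y":-0.0349,"z":0,"hand":0.085},{"rx":0,"ry":0,"rz":-0.0194,"x":-0.0033,"y":-0.0349,"z":0,"hand":0.085},{"rx":0,"ry":0,"rz":-0.0194,"x":-0.0033,"y":-0.0349,"z":0,"hand":0.085},{"rx":0,"ry":0,"rz":-0.0194,"x":-0.0033,"y":-0.0349,"z":0,"hand":0.085},{"rx":0,"ry":0,"rz":-0.0194,"x":-0.0033,"y":-0.0349,"z":0,"hand":0.085},{"rx":0,"ry":0,"rz":-0.0194,"x":-0.0033,"y":-0.0349,"z":0,"hand":0.085},{"rx":0,"ry":0,"rz":0,"x":0,"y":0,"z":0,"hand":0.085},{"rx":0,"ry":0,"rz":0,"x":0,"y":0,"z":0,"hand":0.085}]'>/dev/null;python3 s.py
```

```text
t 20.2 p [ 466.5 -239.3  215.4] yang 90.0 z [-0.001  0.001 -1.   ] q [-27.2  14.   -2.7  73.4   0.  -27.2] F [-0.5  0.1  0.2] gap 84.6 grip 0.0
```

```bash
python3 -m crank '[{"rx":0,"ry":0,"rz":0,"x":0.001,"y":0,"z":-0.03,"hand":0.085},{"rx":0,"ry":0,"rz":0,"x":0,"y":0,"z":-0.03,"hand":0.085},{"rx":0,"ry":0,"rz":0,"x":0,"y":0,"z":-0.025,"hand":0.085},{"rx":0,"ry":0,"rz":0,"x":0,"y":0,"z":-0.015,"hand":0.085},{"rx":0,"ry":0,"rz":0,"x":0,"y":0,"z":-0.01,"hand":0.085},{"rx":0,"ry":0,"rz":0,"x":0,"y":0,"z":-0.004,"hand":0.085},{"rx":0,"ry":0,"rz":0,"x":0,"y":0,"z":0,"hand":0.085},{"rx":0,"ry":0,"rz":0,"x":0,"y":0,"z":0,"hand":0.035},{"rx":0,"ry":0,"rz":0,"x":0,"y":0,"z":0,"hand":0.035},{"rx":0,"ry":0,"rz":0,"x":0,"y":0,"z":0,"hand":0.035},{"rx":0,"ry":0,"rz":0,"x":0,"y":0,"z":0,"hand":0.035},{"rx":0,"ry":0,"rz":0,"x":0,"y":0,"z":0,"hand":0.035},{"rx":0,"ry":0,"rz":0,"x":0,"y":0,"z":0,"hand":0.035}]' 45 >/dev/null;python3 s.py
python3 - <<'E'
import numpy as np
H=np.array([662.5,80]);r=np.hypot(195,43);a0=np.arctan2(43,195)
th=np.radians([0,2,5,9,14,19,24,29,34,39,44,49,53,56,58,59.5,60.3])
P=np.c_[H[0]-r*np.cos(a0+th),H[1]+r*np.sin(a0+th)];print(P[0],P[-1]);print(np.round(np.diff(P,axis=0),1))
E
```

```text
t 21.825 p [ 468.2 -238.4  102.9] yang 90.1 z [ 0.001  0.003 -1.   ] q [-27.1  18.  -14.3  57.7   0.2 -27.1] F [-0.8  8.7  8. ] gap 44.5 grip 46.0
[467.5 123. ] [603.23671478 270.68786806]
[[ 1.6  6.8]
 [ 2.9 10.1]
 [ 4.6 13.1]
 [ 7.1 15.9]
 [ 8.4 15.2]
 [ 9.7 14.5]
 [10.9 13.6]
 [12.1 12.5]
 [13.1 11.4]
 [14.1 10.3]
 [14.9  9. ]
 [12.5  6.2]
 [ 9.6  4.1]
 [ 6.5  2.4]
 [ 4.9  1.7]
 [ 2.7  0.8]]
```

```bash
python3 -m crank '[{"rx":0,"ry":0,"rz":0,"x":0.0016,"y":0.001,"z":0.0068,"hand":0.035},{"rx":0,"ry":0,"rz":0,"x":0.0029,"y":0,"z":0.0101,"hand":0.035},{"rx":0,"ry":0,"rz":0,"x":0.0046,"y":0,"z":0.0131,"hand":0.035},{"rx":0,"ry":0,"rz":0,"x":0.0071,"y":0,"z":0.0159,"hand":0.035},{"rx":0,"ry":0,"rz":0,"x":0.0084,"y":0,"z":0.0152,"hand":0.035},{"rx":0,"ry":0,"rz":0,"x":0.0097,"y":0,"z":0.0145,"hand":0.035},{"rx":0,"ry":0,"rz":0,"x":0,"y":0,"z":0,"hand":0.035}]' >/dev/null;python3 s.py
```

```text
t 22.7 p [ 502.8 -238.4  179.1] yang 90.0 z [ 0.  0. -1.] q [-25.4  17.9  -2.5  69.5   0.  -25.4] F [ 0.5  3.9 -4.5] gap 43.9 grip 47.5
```

Forces are low and the grip is holding, so I continue the arc.

```bash
python3 -m crank '[{"rx":0,"ry":0,"rz":0,"x":0.0109,"y":0,"z":0.0136,"hand":0.035},{"rx":0,"ry":0,"rz":0,"x":0.0121,"y":0,"z":0.0125,"hand":0.035},{"rx":0,"ry":0,"rz":0,"x":0.0131,"y":0,"z":0.0114,"hand":0.035},{"rx":0,"ry":0,"rz":0,"x":0.0141,"y":0,"z":0.0103,"hand":0.035},{"rx":0,"ry":0,"rz":0,"x":0.0149,"y":0,"z":0.009,"hand":0.035},{"rx":0,"ry":0,"rz":0,"x":0.0125,"y":0,"z":0.0062,"hand":0.035},{"rx":0,"ry":0,"rz":0,"x":0.0096,"y":0,"z":0.0041,"hand":0.035},{"rx":0,"ry":0,"rz":0,"x":0.0065,"y":0,"z":0.0024,"hand":0.035},{"rx":0,"ry":0,"rz":0,"x":0.0049,"y":0,"z":0.0017,"hand":0.035},{"rx":0,"ry":0,"rz":0,"x":0.0025,"y":0,"z":0.0008,"hand":0.035},{"rx":0,"ry":0,"rz":0,"x":0,"y":0,"z":0,"hand":0.035},{"rx":0,"ry":0,"rz":0,"x":0,"y":0,"z":0,"hand":0.035},{"rx":0,"ry":0,"rz":0,"x":0,"y":0,"z":0,"hand":0.035}]' >/dev/null;python3 s.py
python3 - <<'E'
from h import *
c,R,t=cam("side");cv2.imwrite("pics/end.png",cv2.resize(c["color"][110:300,260:440],None,fx=3.1,fy=3.1,interpolation=cv2.INTER_CUBIC))
# predicted lid corners (px in crop) for 55/60/65 deg
for a in(55,60,65):
    a_=np.radians(a);H=np.array([662.5,-236,80.]);e=np.array([-np.cos(a_),0,np.sin(a_)]);n=np.array([-np.sin(a_),0,-0+0]);n=np.array([np.sin(a_),0,np.cos(a_)])*1
    n=np.array([-e[2]*-1,0,0]) if 0 else np.array([np.sin(a_),0,np.cos(a_)])
    for s in(-125,125):
        p=H+220*e+8*n+[0,s,0];u,v=proj(c,R,t,p);print(a,s,np.round([(u-260)*3.1,(v-110)*3.1]))
E
```

```text
t 24.325 p [ 602.7 -238.3  250.2] yang 90.0 z [-0.001  0.001 -1.   ] q [-21.6  26.1  20.6  84.6   0.  -21.6] F [-2.4  4.9 -1.6] gap 43.7 grip 49.3
55 -125 [323. 381.]
55 125 [241. 194.]
60 -125 [341. 371.]
60 125 [257. 184.]
65 -125 [360. 361.]
65 125 [273. 176.]
```

View pics/end.png

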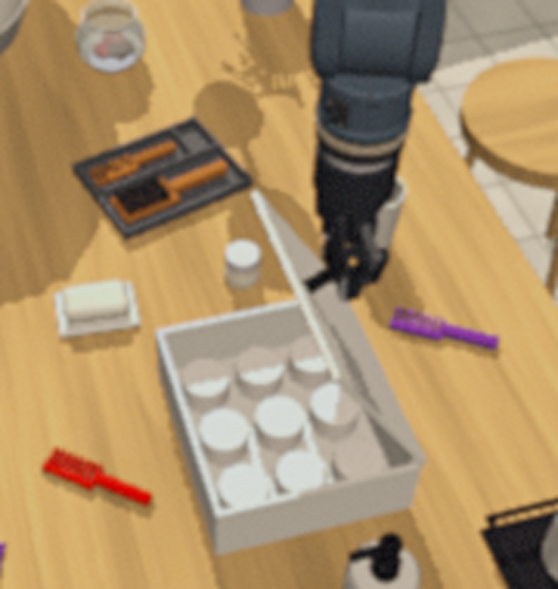

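```bash
python3 - <<'E'
from h import *
c,R,t=cam("side")
im=c["color"];cv2.imwrite("pics/end2.png",cv2.resize(im[160:242,325:380],None,fx=7,fy=7,interpolation=cv2.INTER_CUBIC))
for a in(57,60,63):
    a_=np.radians(a);H=np.array([662.5,-236,80.]);e=np.array([-np.cos(a_),0,np.sin(a_)]);n=np.array([np.sin(a_),0,np.cos(a_)])
    print(a,[[np.round([(u-325)*7,(v-160)*7]).tolist() for u,v in [proj(c,R,t,H+220*e+k*n+[0,s,0])]] for s in(-125,125) for k in(0,8)])
E
```

```text
57 [[[273.0, 511.0]], [[290.0, 501.0]], [[89.0, 89.0]], [[103.0, 80.0]]]
60 [[[298.0, 497.0]], [[315.0, 487.0]], [[110.0, 76.0]], [[125.0, 67.0]]]
63 [[[323.0, 483.0]], [[341.0, 473.0]], [[131.0, 63.0]], [[147.0, 54.0]]]
```

View pics/end2.png

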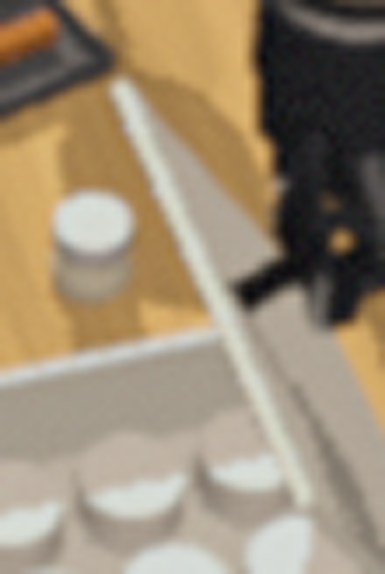

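The view puts the lid's end strip from about (120,80) to (303,503). That is within about one image pixel of the 60° prediction, and the gripper-path chord gives 59.9°. Handing in.

```bash
python3 s.py; python3 -c "
from bench import arm
print(arm.close_job())"
```

```text
t 24.425 p [ 602.6 -238.3  250.2] yang 90.0 z [-0.001  0.001 -1.   ] q [-21.6  26.1  20.6  84.6  -0.  -21.6] F [-3.1  4.2 -1. ] gap 44.0 grip 49.3
the job is handed in; nothing more can be done
None
```

The brush (bristles up) and the comb lie flat in their tray compartments, the lid is held still at about 60°, and the job was handed in at 24.4 s.

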